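# Return reagents to their spill trays

## Task

Four containers were left out on the bench to the left of the spill trays: put each one back, upright and fully down, in the tray of its kind: the two brown bottles in the free bays of the yellow tray, the white jar with the teal lid in a free bay of the grey tray, and the square powder bottle squarely into the gap between the two powder bottles in the blue tray. Set each down gently, and do not shift the bottles that already stand in the trays.

Things in the scene. Friction and masses are not known exactly. Their poses are not given: they have to be found in the camera images.
- amber_a: Brown (amber) glass reagent bottle with a black screw cap, loose on the bench, 0.38 kg. Round body 70 mm diameter with a sloping shoulder, 168 mm tall; the cap is 38 mm in diameter and spans z = 141 to 168 mm, a good place to grip from above. Origin: centre of the underside; z up.
- amber_b: A second loose brown glass bottle of the same kind, 172 mm tall, 70 mm diameter, 0.38 kg; black cap 38 mm in diameter, z = 145 to 172 mm. Origin: centre of the underside; z up. The two need not be told apart.
- powder: Square white plastic powder bottle with a blue screw cap, loose on the bench, 0.33 kg. Body 70 mm along its x, 84 mm along its y, 120 mm to the shoulder; the round cap is 58 mm in diameter, z = 124 to 146 mm, and is gripped from above. Origin: centre of the underside; z up. A half turn makes no difference.
- jar: Round white sample jar with a green-blue (teal) screw lid, loose on the bench, 0.26 kg. 67 mm diameter, 184 mm tall; the lid is 62 mm in diameter and spans z = 158 to 184 mm, a good place to grip from above. Origin: centre of the underside; z up.
- amber_tray: Yellow spill tray, fixed: 274 mm along its x (the row), 94 along y, walls 48 high and 4 thick, rim 4 mm outside, inner floor at z = 4 mm. Two cross walls 41 mm high make three square bays, 86 mm inside, centred at x = -90, 0 and +90 mm, y = 0. stored_amber has the middle bay; the end bays are free. Origin: centre of underside; +x points roughly away from the robot.
- powder_tray: Blue spill tray, fixed, no cross walls: 246 mm along its x (the row), 108 along y, walls 48 high and 4 thick, rim 4 mm outside, inner floor at z = 4 mm. A square bottle stands at each end, its 84 mm side across the tray; the gap between them is about 88 mm for the 70 mm bottle, its x along the row. Origin: centre of underside; +x points roughly away from the robot.
- jar_tray: Light grey spill tray, fixed, shaped like the yellow one: 274 x 94 x 48 mm, inner floor at z = 4 mm, cross walls 41 mm high, three bays 86 mm inside, centred at x = -90, 0, +90 mm. A white jar with a blue lid, 166 mm tall, has the far bay (+90); the near and middle bays are free. Origin: centre of underside; +x points roughly away from the robot.
- stored_amber: Brown glass bottle, 70 mm diameter, 170 mm tall, black cap 38 mm in diameter, standing loose in the middle bay of the yellow tray; it stays there. Origin: centre of the underside; z up.
- stored_powder_near: Square white bottle with a blue cap (70 x 84 mm, 143 mm tall, cap 58 mm in diameter), standing loose in the blue tray at the end nearer the robot; it stays there. Origin: centre of the underside; z up.
- stored_powder_far: Square white bottle with a blue cap (70 x 84 mm, 146 mm tall, cap 58 mm in diameter), standing loose in the blue tray at the end away from the robot; it stays there. Origin: centre of the underside; z up.

How it is judged:
By the outcome, as a careful person would: the job done as asked, in the order asked, and still so for the second after the job is handed in, with the robot touching nothing.
It also fails if it takes over 106 s, if anything falls off the work surface, if the arm or the gripper's body presses on something with over 40 N, if the wrist force passes 120 N, or if a joint passes its speed limit or range.

## Robot

A 6-joint arm with a two-finger parallel gripper is mounted at the origin on the work surface; the furniture and walls round the work are solid. World frame = base frame: x ahead of the robot, y to its left, z up, the work surface at z = 0. Lengths are in mm, angles in degrees, forces in N, time in s.
With the tool pointing down it reaches from about 325 to 750 mm from the base axis. Payload 7.6 kg.
Tool frame: the origin (TCP) lies on the centre line of the jaws, within the pads' length; the fingertips stand 14 mm ahead of it and the grasp point (between the pads) lies 5 mm behind it; z points along the fingers, y is the line along which they close (so a half turn about z gives the same grasp; the last joint's range is limited). The gripper opens to 85 mm and grips with 20 to 120 N. Pads are 22 mm wide; open, the fingers measure 114 mm over their backs; the gripper's body (76 mm by 85 mm) begins 54 mm behind the grasp point. The pads swing forward as they close: fully open they stand 13 mm farther back than shut.
Start: joints at [-80.346, 2.991, 80.254, -0, 96.75, -4.028], TCP at [124.205, -510.115, 245.323] pointing down, gripper open.
Joint ranges: [-166.34, 166.34], [-52.06, 124.39], [6.96, 135.62], [-60.46, 240.46], [14.63, 156.25], [-167.68, 167.68]. Speed limits (degrees/s): [147.25, 147.25, 172.46, 180, 180, 180].

## Interface

Orientations are given as [roll, pitch, yaw] about the fixed x, y, z axes, in that order (R = Rz(yaw) Ry(pitch) Rx(roll)).
In Python, from workcell import arm gives the robot as it stands.
- The arm moves only by the tool shift_gripper, called after "Call:" by a JSON object that holds its "name" and its "arguments". Schema: {"type":"object","properties":{"plan":{"type":"object","properties":{"sx":{"type":"array","items":{"type":"number"},"minItems":1,"maxItems":8},"sy":{"type":"array","items":{"type":"number"},"minItems":1,"maxItems":8},"sz":{"type":"array","items":{"type":"number"},"minItems":1,"maxItems":8},"drx":{"type":"array","items":{"type":"number"},"minItems":1,"maxItems":8},"dry":{"type":"array","items":{"type":"number"},"minItems":1,"maxItems":8},"drz":{"type":"array","items":{"type":"number"},"minItems":1,"maxItems":8},"finger_gap":{"type":"array","items":{"type":"number"},"minItems":1,"maxItems":8}},"additionalProperties":false,"required":["sx","sy","sz","drx","dry","drz","finger_gap"]},"only":{"type":"string"},"quiet":{"type":"boolean"},"lines":{"type":"string"}},"required":["plan"],"additionalProperties":false}. plan is an object with one list for each field, all of the same length, 1 to 8, a row being the entries at one place: sx, sy, sz (the shift in normalised numbers (1 is 400 mm)), drx, dry, drz (a rotation vector in a scale on which 1.0 is 180 degrees), finger_gap (the finger opening in mm); each row is the pose to reach, as a shift and turn from the pose commanded when the call began, along the tool's axes at that moment; what a row does not reach only later rows make up. A row lasts 1/10 s, in which the tool goes at most 50 mm and 8.59 degrees, less where a joint would pass 70% of its speed; a pose out of reach is approached as far as the arm can. The fingers move at their own pace and stop on an object; the grip force is fixed at half the most. Time passes only in rows, so rows that do not move let the fingers close. The tool returns the time, the measured TCP pose, the force, the opening and the grip force at its end. only (a regular expression) keeps the lines of the reply that match it, lines (a string "A,B") keeps lines A to B, and quiet returns only ok. A shift or turn number past 1, either way, is cut back to 1. Input that does not fit is refused with a message, and nothing moves.
- arm.observe(): the state, without advancing time (a new reading comes with each control period).
- arm.capture(name): name is "scene" or "top" or "wrist"; returns a dict with "pixels" (480x640x3 uint8, red, green, blue), "K" (3x3 intrinsics, pixels), "R" (3x3) and "t" (3): a world point X has camera coordinates R X + t. Camera axes: x right, y down, z forward; pixel columns grow to the right and rows downward; lengths in mm; the calibration is good to about 2 mm. The wrist camera is an equidistant fisheye: a pixel r from the principal point sees the ray r / f radians off the axis. A picture is of the moment at which its call begins. There is no depth.
- arm.close_job(): hands the job in; it is judged then, once.
The state is a dict: "time": time; "joint_pos": joint angles; "qd": joint speeds; "joint_efforts": joint torques, N m; "ee_pos": TCP position; "tool_rot": TCP orientation; "wrist_force": force on the tool from outside, world axes, zero at the start; "torque": the same for the moment, N m; "finger_gap": finger opening in mm; "grasp_force": force on a finger pad.
Only numpy, scipy, OpenCV 4.12 (cv2) and the standard library are available. Lean on these libraries where they do the work, as an engineer would, in place of code of your own. Each camera call takes 0.05 s, during which the arm holds its last target. There are 200 camera calls.

## Working session

There is one attempt and no reset: what is moved stays moved. The work goes in short steps, Python scripts to look and compute and a tool call to move; the robot and the scene stay as the last step left them, time stands still between calls to the robot, and variables do not carry over. Pictures are saved under pics/ and viewed, at most 14 in all, crops included, and the job is handed in when it is done.

```bash
ls; mkdir -p pics; cat > h.py <<'E'
import numpy as np,cv2
from workcell import arm
E
python3 - <<'E'
from h import *
for n in ("scene","top"):
    c=arm.capture(n); cv2.imwrite(f"pics/{n}0.png",c["pixels"][:,:,::-1]); np.savez(f"{n}.npz",K=c["K"],R=c["R"],t=c["t"]); print(n,c["K"].tolist(),(-c["R"].T@c["t"]).round().tolist(),c["R"].round(3).tolist())
s=arm.observe();print(s)
E
```

```text
pics
workcell.py
scene [[452.7715123762668, 0.0, 323.22423187145], [0.0, 452.7715123762668, 236.91634518628706], [0.0, 0.0, 1.0]] [188.0, 380.0, 792.0] [[-0.779, -0.626, 0.004], [-0.508, 0.629, -0.588], [0.366, -0.461, -0.809]]
top [[533.3139798748531, 0.0, 331.59108167185127], [0.0, 533.3139798748531, 239.48459084379556], [0.0, 0.0, 1.0]] [311.0, -154.0, 1098.0] [[0.433, -0.901, -0.004], [-0.882, -0.423, -0.209], [0.186, 0.094, -0.978]]
{'time': 0.1, 'joint_pos': array([-8.03464757e+01,  3.02295982e+00,  8.03083315e+01,  3.34069459e-04,
        9.67505037e+01, -4.02769737e+00]), 'qd': array([ 0.08014245, -0.1618931 , -0.16162667, -0.02447956,  0.03814656,
        0.00939575]), 'joint_efforts': array([ 1.40949713e-03, -3.82581890e+01, -3.60983348e+01, -7.62823362e-06,
        4.76397603e-03, -3.42803077e-06]), 'ee_pos': array([ 124.15469119, -509.84086613,  244.55262952]), 'tool_rot': array([-1.79918430e+02, -6.07616336e-03,  1.36812564e+01]), 'wrist_force': array([-0.12046228,  0.23051522,  0.44189833]), 'torque': array([ 0.03094245, -0.03912801, -0.01984102]), 'grasp_force': 0.0, 'finger_gap': 85.13492852638134}
```

View pics/scene0.png

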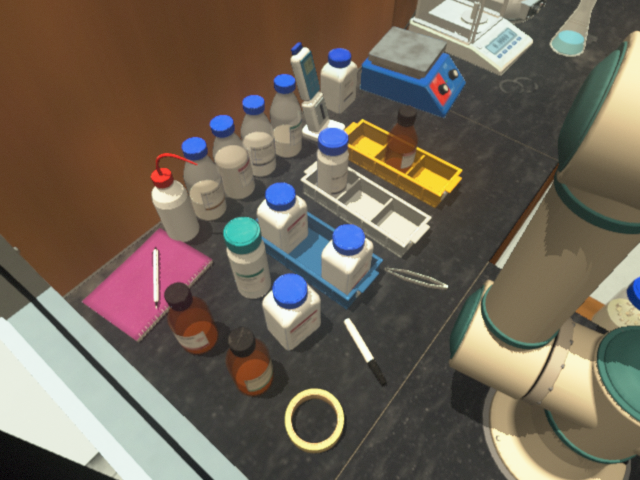

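View pics/top0.png

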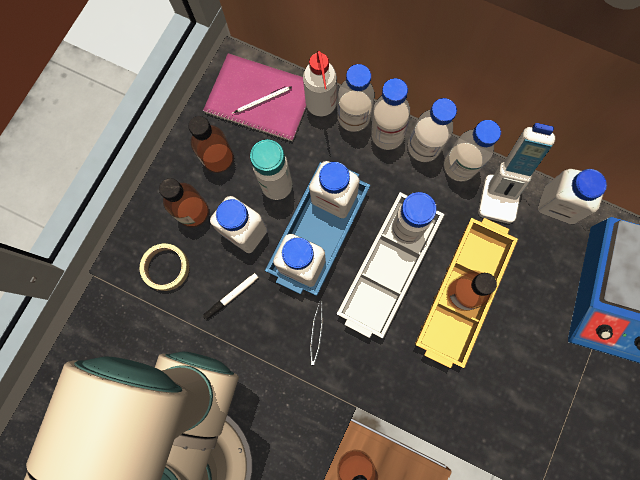

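Scene image: loose ambers' caps are at about (178,296) and (241,343), powder's cap at (290,291) and jar's lid at (243,235). In the top image they are at about (203,130), (173,190), (232,214) and (267,157). The blue, grey and yellow trays lie to the right. I'll enlarge both.

```bash
python3 - <<'E'
from h import *
t=cv2.imread("pics/top0.png"); s=cv2.imread("pics/scene0.png")
def crop(im,x,y,w,h,f,n):
    c=cv2.resize(im[y:y+h,x:x+w],None,fx=f,fy=f,interpolation=cv2.INTER_CUBIC)
    for i in range(0,w,20): cv2.line(c,(i*f,0),(i*f,6 if (x+i)%100 else 14),(0,255,0),1); cv2.putText(c,str(x+i),(i*f,18),0,.35,(0,255,0),1)
    for i in range(0,h,20): cv2.line(c,(0,i*f),(6,i*f),(0,255,0),1); cv2.putText(c,str(y+i),(0,i*f+4),0,.35,(0,255,0),1)
    cv2.imwrite(f"pics/{n}.png",c)
crop(t,150,110,200,150,4,"tl"); crop(t,260,150,260,220,3,"tr") ; crop(s,160,210,200,150,4,"sl")
E
```

```text
(no output)
```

View pics/tl.png

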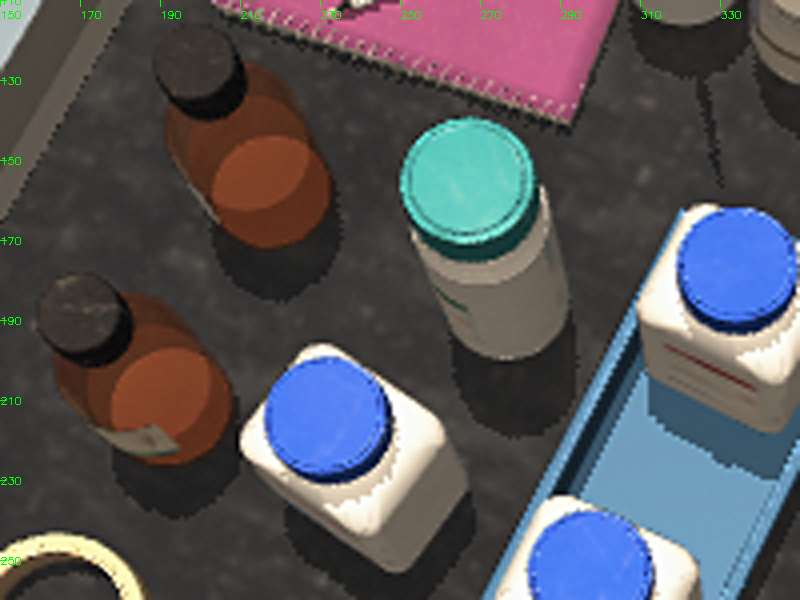

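View pics/tr.png

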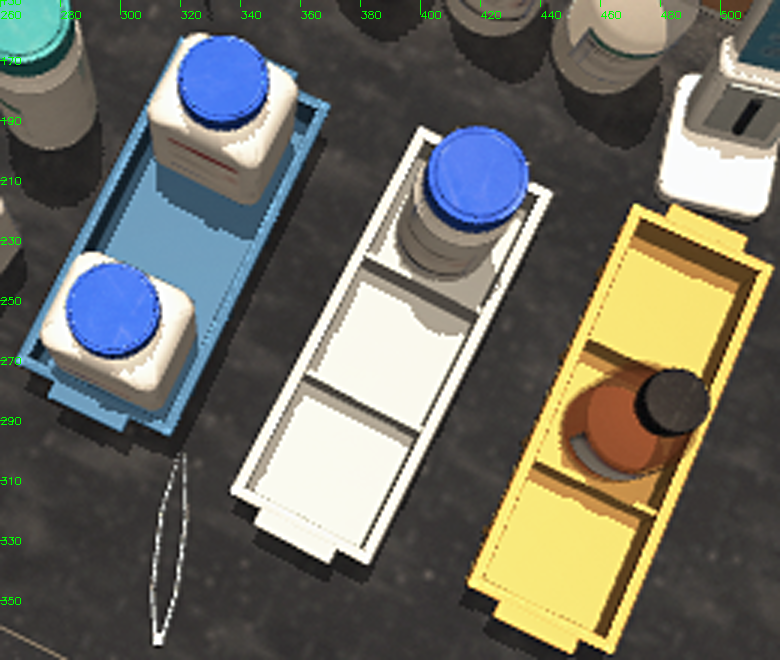

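View pics/sl.png

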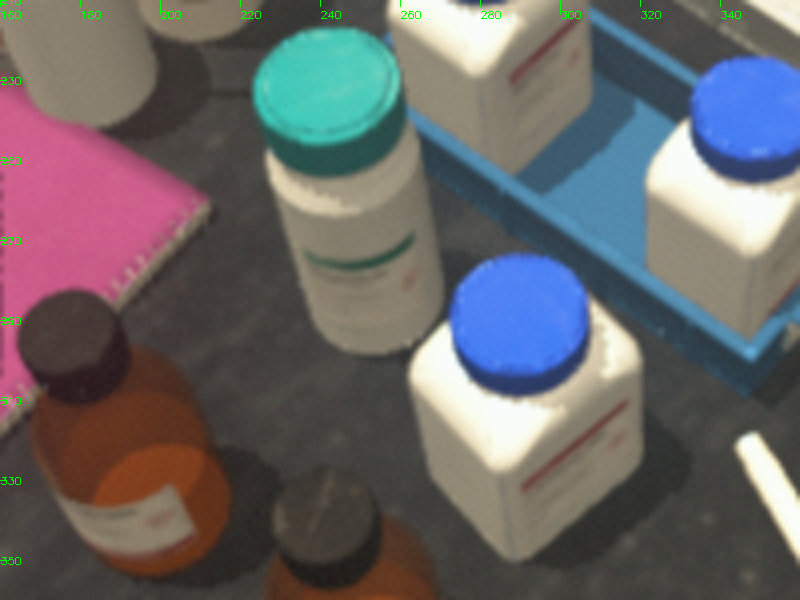

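```bash
cat >> h.py <<'E'
C={n:np.load(n+".npz") for n in ("top","scene")}
def ray(n,p):
    c=C[n]; o=-c["R"].T@c["t"]; d=c["R"].T@np.linalg.solve(c["K"],[p[0],p[1],1]); return o,d
def atz(n,p,z):
    o,d=ray(n,p); return o+d*(z-o[2])/d[2]
def tri(pt,ps):
    P=[c["K"]@np.c_[c["R"],c["t"]] for c in (C["top"],C["scene"])]
    X=cv2.triangulatePoints(P[0],P[1],np.float64(pt).reshape(2,1),np.float64(ps).reshape(2,1)); return (X[:3]/X[3]).ravel()
def togo(X,yaw=None):
    "shift in tool axes from measured pose to X, yaw to turn"
    from scipy.spatial.transform import Rotation as Ro
    s=arm.observe(); R=Ro.from_euler("xyz",s["tool_rot"],degrees=True)
    return R.inv().apply(np.array(X)-s["ee_pos"]).round(1), s["tool_rot"].round(2)
E
python3 - <<'E'
from h import *
for n,a,b,z in [("amb1",(199,125.5),(178,293),170),("amb2",(170.5,188),(242,337.5),170),("powder",(232,213.3),(290,288.3),146),("jar",(267,154.5),(242,230.5),184)]:
    print(n,tri(a,b).round(1),atz("top",a,z).round(1),atz("scene",b,z).round(1))
f=lambda u,v:atz("top",(260+u/3,150+v/3),48)[:2]
for n,fl,fr,nl,nr in [("grey",(420,127),(552,193),(232,492),(368,565)),("yel",(637,205),(772,268),(470,583),(612,653)),("blue",(190,33),(328,105),(20,365),(170,432))]:
    q=[f(*p) for p in (fl,fr,nl,nr)]
    print(n,np.round(q,1).tolist(),"c",np.mean(q,0).round(1))
    for a,b in ((0,2),(1,3),(0,1),(2,3)):
        d=q[a]-q[b];print("  len",np.hypot(*d).round(1),"ang",np.degrees(np.arctan2(d[1],d[0])).round(1))
g=lambda u,v,z:atz("top",(150+u/4,110+v/4),z)[:2]
q=[g(*p,115) for p in ((242,442),(320,345),(443,440),(370,535))];print(np.round(q,1).tolist())
for i in range(4):
    d=q[i]-q[(i+1)%4];print(np.hypot(*d),np.degrees(np.arctan2(d[1],d[0])))
# stored caps tops
for n,p,z in [("pnear",(113,310),143),("pfar",(223,82),146),("amb",(672,402),170),("jarst",(476,177),166)]: print(n,f and atz("top",(260+p[0]/3,150+p[1]/3),z).round(1))
E
```

```text
amb1 [577.  251.8 170.9] [577.1 252.1 170. ] [577.8 251.6 170. ]
amb2 [448.3 241.3 168.5] [447.7 240.5 170. ] [448.2 241.8 170. ]
powder [458.5 125.3 143.1] [457.7 124.3 146. ] [457.8 126.6 146. ]
jar [577.6 108.1 182.8] [576.8 107.5 184. ] [577.5 108.7 184. ]
grey [[661.0, -137.1], [657.1, -236.7], [381.9, -128.0], [377.7, -227.2]] c [ 519.4 -182.2]
  len 279.2 ang -1.9
  len 279.5 ang -1.9
  len 99.7 ang 87.7
  len 99.3 ang 87.6
yel [[674.2, -291.7], [672.9, -389.9], [395.8, -291.1], [394.8, -390.3]] c [ 534.4 -340.7]
  len 278.4 ang -0.1
  len 278.1 ang 0.1
  len 98.2 ang 89.3
  len 99.2 ang 89.5
blue [[654.2, 34.3], [648.1, -73.8], [396.6, 34.7], [399.6, -74.4]] c [524.6 -19.8]
  len 257.6 ang -0.1
  len 248.5 ang 0.1
  len 108.2 ang 86.8
  len 109.1 ang 91.6
[[432.3, 163.6], [490.7, 152.7], [474.5, 77.9], [418.7, 87.8]]
59.42743755241687 169.36891001537077
76.48369342129708 77.72797701080161
56.68653998797621 -10.05187490855357
77.02736436442315 -100.21928003308915
pnear [443.3 -18.  143. ]
pfar [602.  -15.9 146. ]
amb [ 531.4 -339.4  170. ]
jarst [ 607.6 -182.2  166. ]
```

The rows are not in the units I measure in: shifts go in shares of 400 mm and turns go in shares of 180 degrees. I convert before sending: 330 mm / 400 = 0.825, -187 mm / 400 = -0.4675, 13.68 degrees / 180 = 0.076.

```bash
python3 - <<'E'
from h import *
for p in ((135,195),(175,130),(100,245)): print(atz("top",p,0).round())
print("redbottle base",atz("top",(322,112),0).round())
E
```

```text
[426. 374.   0.]
[594. 369.   0.]
[299. 385.   0.]
redbottle base [772.  96.   0.]
```

Call:
{"name": "shift_gripper", "arguments": {"plan": {"sx":[0.825,0.825,0.825,0.825,0.825,0.825,0.825,0.825],"sy":[-0.4675,-0.4675,-0.4675,-0.4675,-0.4675,-0.4675,-0.4675,-0.4675],"sz":[-0.1875,-0.1875,-0.1875,-0.1875,-0.1875,-0.1875,-0.1875,-0.1875],"drx":[0,0,0,0,0,0,0,0],"dry":[0,0,0,0,0,0,0,0],"drz":[0.076,0.076,0.076,0.076,0.076,0.076,0.076,0.076],"finger_gap":[85,85,85,85,85,85,85,85]}}}

```text
time: 0.9
ee_pos: [402.0, -248.2, 320.7]
tool_rot: [-180.0, -0.0, 0.1]
wrist_force: [0.5, -0.2, -1.1]
finger_gap: 84.9
grasp_force: 0.0
```

In the tool's units: -378 mm / 400 = -0.945, 132 mm / 400 = 0.33, 0.1 degrees / 180 = 0.0006.

Call:
{"name": "shift_gripper", "arguments": {"plan": {"sx":[0.33,0.33,0.33,0.33,0.33,0.33,0.33,0.33],"sy":[-0.945,-0.945,-0.945,-0.945,-0.945,-0.945,-0.945,-0.945],"sz":[0,0,0,0,0,0,0,0],"drx":[0,0,0,0,0,0,0,0],"dry":[0,0,0,0,0,0,0,0],"drz":[0.0006,0.0006,0.0006,0.0006,0.0006,0.0006,0.0006,0.0006],"finger_gap":[85,85,85,85,85,85,85,85]}}}

```text
time: 1.7
ee_pos: [532.6, 129.4, 319.9]
tool_rot: [180.0, 0.0, -0.1]
wrist_force: [0.9, -1.4, -0.1]
finger_gap: 85.2
grasp_force: 0.0
```

Call:
{"name": "shift_gripper", "arguments": {"plan": {"sx":[0.1075,0.1075,0.1075,0.1075,0.1075,0.1075,0.1075],"sy":[-0.305,-0.305,-0.305,-0.305,-0.305,-0.305,-0.305],"sz":[0,0,0,0.2,0.2,0.2,0.2],"drx":[0,0,0,0,0,0,0],"dry":[0,0,0,0,0,0,0],"drz":[0,0,0,0,0,0,0],"finger_gap":[85,85,85,85,85,85,85]}}}

```text
time: 2.4
ee_pos: [575.7, 249.1, 240.8]
tool_rot: [180.0, 0.0, -0.1]
wrist_force: [0.1, -0.2, 1.0]
finger_gap: 85.0
grasp_force: 0.0
```

```bash
python3 - <<'E'
from h import *
s=arm.observe();print(s["joint_pos"].round(1))
c=arm.capture("wrist");cv2.imwrite("pics/w1.png",c["pixels"][:,:,::-1])
X=np.array([577.3,251.8,170]);p=c["R"]@X+c["t"];th=np.arctan2(np.hypot(p[0],p[1]),p[2]);K=c["K"];print(K[:2,2]+K[0,0]*th*p[:2]/np.hypot(*p[:2]))
E
```

```text
[ 20.   19.8  61.6  -0.   98.6 110.1]
[311.78255121 260.74673092]
```

View pics/w1.png

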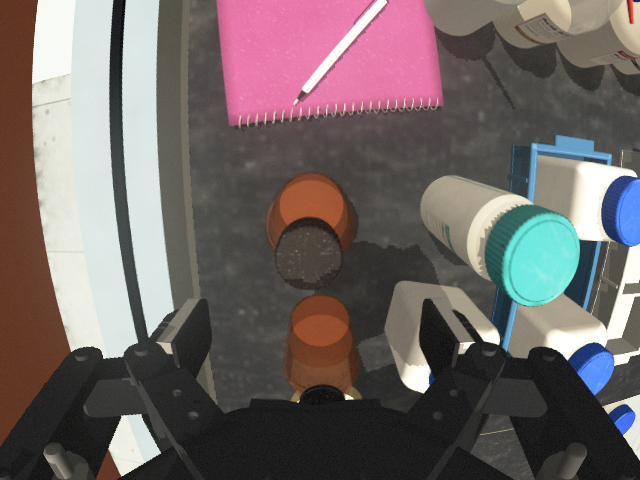

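The wrist view has the cap's top centre near (309,259), against a predicted (312,261), so the position is good to about 2 mm. I'm going down to grip.

In the tool's units: 88 mm / 400 = 0.22, -3.4 mm / 400 = -0.0085.

Call:
{"name": "shift_gripper", "arguments": {"plan": {"sx":[0.004,0.004,0.004,0.004,0.004,0.004,0.004,0.004],"sy":[-0.0085,-0.0085,-0.0085,-0.0085,-0.0085,-0.0085,-0.0085,-0.0085],"sz":[0.1,0.175,0.22,0.22,0.22,0.22,0.22,0.22],"drx":[0,0,0,0,0,0,0,0],"dry":[0,0,0,0,0,0,0,0],"drz":[0,0,0,0,0,0,0,0],"finger_gap":[85,85,85,85,85,30,30,30]}}}

```text
time: 3.25
ee_pos: [577.7, 252.7, 153.6]
tool_rot: [-180.0, -0.1, -0.1]
wrist_force: [0.7, 0.7, 0.2]
finger_gap: 43.4
grasp_force: 0.0
```

Call:
{"name": "shift_gripper", "arguments": {"plan": {"sx":[0,0,0,0,0],"sy":[0,0,0,0,0],"sz":[0,0,0,0,0],"drx":[0,0,0,0,0],"dry":[0,0,0,0,0],"drz":[0,0,0,0,0],"finger_gap":[30,30,30,30,30]}}}

```text
time: 3.75
ee_pos: [577.7, 252.8, 153.6]
tool_rot: [-180.0, -0.1, -0.1]
wrist_force: [0.3, -0.2, 5.1]
finger_gap: 36.2
grasp_force: 60.4
```

In the tool's units: -200 mm / 400 = -0.5, -160 mm / 400 = -0.4.

Call:
{"name": "shift_gripper", "arguments": {"plan": {"sx":[0,0,0,0,0,0,0],"sy":[0,0,0,0,0,0,0],"sz":[-0.025,-0.1,-0.2,-0.3,-0.4,-0.5,-0.5],"drx":[0,0,0,0,0,0,0],"dry":[0,0,0,0,0,0,0],"drz":[0,0,0,0,0,0,0],"finger_gap":[30,30,30,30,30,30,30]}}}

```text
time: 4.45
ee_pos: [577.8, 252.8, 359.1]
tool_rot: [-179.8, -0.5, -0.1]
wrist_force: [0.2, 0.5, -4.1]
finger_gap: 36.7
grasp_force: 61.2
```

Call:
{"name": "shift_gripper", "arguments": {"plan": {"sx":[-0.02,-0.04,-0.06,-0.085,-0.11,-0.13,-0.1425,-0.1425],"sy":[0.075,0.1625,0.2625,0.3625,0.4625,0.55,0.63,0.63],"sz":[0,0,0,0,0,0,0,0],"drx":[0,0,0,0,0,0,0,0],"dry":[0,0,0,0,0,0,0,0],"drz":[0,0,0,0,0,0,0,0],"finger_gap":[30,30,30,30,30,30,30,30]}}}

```text
time: 5.25
ee_pos: [518.9, -2.6, 350.1]
tool_rot: [179.9, 0.2, -0.4]
wrist_force: [-0.1, -0.3, -4.6]
finger_gap: 36.7
grasp_force: 62.0
```

In the tool's units: 338 mm / 400 = 0.845, 105 mm / 400 = 0.2625.

Call:
{"name": "shift_gripper", "arguments": {"plan": {"sx":[0.03,0.065,0.1,0.135,0.17,0.205,0.2375,0.2625],"sy":[0.1,0.2125,0.325,0.4375,0.55,0.6625,0.7625,0.845],"sz":[0,0,0,0,0,0,0,0],"drx":[0,0,0,0,0,0,0,0],"dry":[0,0,0,0,0,0,0,0],"drz":[0,0,0,0,0,0,0,0],"finger_gap":[30,30,30,30,30,30,30,30]}}}

```text
time: 6.05
ee_pos: [624.7, -339.2, 348.9]
tool_rot: [-179.9, 0.2, -0.1]
wrist_force: [-0.0, -0.0, -3.9]
finger_gap: 36.5
grasp_force: 62.4
```

Call:
{"name": "shift_gripper", "arguments": {"plan": {"sx":[0,0,0],"sy":[0,0,0],"sz":[0,0,0],"drx":[0,0,0],"dry":[0,0,0],"drz":[0,0,0],"finger_gap":[30,30,30]}}}

```text
time: 6.35
ee_pos: [624.5, -336.3, 351.6]
tool_rot: [-179.9, 0.1, -0.0]
wrist_force: [0.3, 0.3, -4.3]
finger_gap: 36.4
grasp_force: 62.6
```

In the tool's units: 137 mm / 400 = 0.3425, 120 mm / 400 = 0.3.

Call:
{"name": "shift_gripper", "arguments": {"plan": {"sx":[0,0,0,0,0,0,0,0],"sy":[0.011,0.011,0.011,0.011,0.011,0.011,0.011,0.011],"sz":[0.05,0.1375,0.225,0.3,0.3425,0.3425,0.3425,0.3425],"drx":[0,0,0,0,0,0,0,0],"dry":[0,0,0,0,0,0,0,0],"drz":[0,0,0,0,0,0,0,0],"finger_gap":[30,30,30,30,30,30,30,30]}}}

```text
time: 7.15
ee_pos: [624.9, -341.6, 218.4]
tool_rot: [179.9, -0.2, -0.1]
wrist_force: [-0.7, -0.1, -4.1]
finger_gap: 36.7
grasp_force: 62.6
```

```bash
cat >> h.py <<'E'
def snap(cam,x,y,w,h,f,n):
    im=arm.capture(cam)["pixels"][:,:,::-1]
    c=cv2.resize(im[y:y+h,x:x+w],None,fx=f,fy=f,interpolation=cv2.INTER_CUBIC)
    for i in range(0,w,20): cv2.putText(c,str(x+i),(i*f,10),0,.35,(0,255,0),1)
    for i in range(0,h,20): cv2.putText(c,str(y+i),(0,i*f+4),0,.35,(0,255,0),1)
    cv2.imwrite(f"pics/{n}.png",c)
E
python3 -c 'from h import *
snap("scene",300,60,200,150,4,"p1")'
```

```text
(no output)
```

View pics/p1.png

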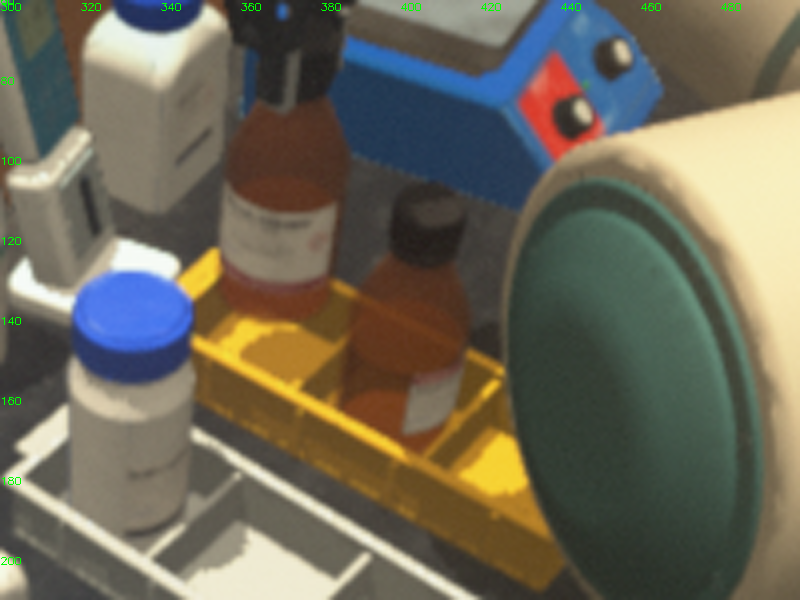

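The scene crop shows the held bottle over the yellow tray's far bay, with its base near (369,137), clear of the walls. I'll lower it.

In the tool's units: 50 mm / 400 = 0.125, 48 mm / 400 = 0.12.

Call:
{"name": "shift_gripper", "arguments": {"plan": {"sx":[0,0,0,0,0],"sy":[0,0,0,0,0],"sz":[0.05,0.1,0.12,0.125,0.125],"drx":[0,0,0,0,0],"dry":[0,0,0,0,0],"drz":[0,0,0,0,0],"finger_gap":[30,30,30,30,30]}}}

```text
time: 7.7
ee_pos: [624.6, -342.1, 166.5]
tool_rot: [180.0, -0.1, -0.1]
wrist_force: [-0.5, 0.3, -4.9]
finger_gap: 37.0
grasp_force: 62.6
```

```bash
python3 -c 'from h import *
print(togo([624.4,-340.7,158]))'
```

```text
(array([-0.2, -1.4,  8.5]), array([ 1.7995e+02, -8.0000e-02, -1.0000e-01]))
```

In the tool's units: 7.5 mm / 400 = 0.0188, 7 mm / 400 = 0.0175.

Call:
{"name": "shift_gripper", "arguments": {"plan": {"sx":[0,0,0,0,0,0],"sy":[-0.0025,-0.0025,-0.0025,-0.0025,-0.0025,-0.0025],"sz":[0.0075,0.0125,0.015,0.0175,0.0188,0.0188],"drx":[0,0,0,0,0,0],"dry":[0,0,0,0,0,0],"drz":[0,0,0,0,0,0],"finger_gap":[30,30,30,30,30,30]}}}

```text
time: 8.3
ee_pos: [624.3, -340.9, 158.0]
tool_rot: [180.0, -0.0, -0.1]
wrist_force: [0.4, 0.3, -4.1]
finger_gap: 36.5
grasp_force: 62.6
```

In the tool's units: 1 mm / 400 = 0.0025, 0.5 mm / 400 = 0.0013.

Call:
{"name": "shift_gripper", "arguments": {"plan": {"sx":[0,0,0],"sy":[0,0,0],"sz":[0.0013,0.0025,0.0025],"drx":[0,0,0],"dry":[0,0,0],"drz":[0,0,0],"finger_gap":[30,30,30]}}}

```text
time: 8.6
ee_pos: [624.6, -340.9, 157.9]
tool_rot: [180.0, -0.1, -0.1]
wrist_force: [-1.0, 0.8, 1.9]
finger_gap: 36.8
grasp_force: 63.1
```

Call:
{"name": "shift_gripper", "arguments": {"plan": {"sx":[0,0,0],"sy":[0,0,0],"sz":[0.0013,0.0025,0.0025],"drx":[0,0,0],"dry":[0,0,0],"drz":[0,0,0],"finger_gap":[30,30,30]}}}

```text
time: 8.9
ee_pos: [624.8, -341.0, 157.9]
tool_rot: [179.9, -0.1, -0.1]
wrist_force: [-2.6, 2.4, 6.5]
finger_gap: 36.7
grasp_force: 63.5
```

In the tool's units: -150 mm / 400 = -0.375, -110 mm / 400 = -0.275.

Call:
{"name": "shift_gripper", "arguments": {"plan": {"sx":[0,0,0,0,0,0,0,0],"sy":[0,0,0,0,0,0,0,0],"sz":[0,0,0,0,-0.05,-0.15,-0.275,-0.375],"drx":[0,0,0,0,0,0,0,0],"dry":[0,0,0,0,0,0,0,0],"drz":[0,0,0,0,0,0,0,0],"finger_gap":[60,60,60,60,85,85,85,85]}}}

```text
time: 9.7
ee_pos: [624.1, -340.8, 309.0]
tool_rot: [179.9, -0.1, -0.1]
wrist_force: [0.0, -0.8, 1.2]
finger_gap: 84.9
grasp_force: 0.0
```

```bash
python3 -c 'from h import *
print(togo([448,241,300]))'
```

```text
(array([-177.1, -581.5,    7.9]), array([ 1.7993e+02, -1.1000e-01, -1.0000e-01]))
```

Move -177,-582 in two calls. Yaw -0.1 → negligible.

In the tool's units: -368 mm / 400 = -0.92, -112 mm / 400 = -0.28.

Call:
{"name": "shift_gripper", "arguments": {"plan": {"sx":[-0.28,-0.28,-0.28,-0.28,-0.28,-0.28,-0.28,-0.28],"sy":[-0.92,-0.92,-0.92,-0.92,-0.92,-0.92,-0.92,-0.92],"sz":[0,0,0,0,0,0,0,0],"drx":[0,0,0,0,0,0,0,0],"dry":[0,0,0,0,0,0,0,0],"drz":[0,0,0,0,0,0,0,0],"finger_gap":[85,85,85,85,85,85,85,85]}}}

```text
time: 10.5
ee_pos: [511.8, 29.9, 306.1]
tool_rot: [-180.0, -0.0, -0.0]
wrist_force: [0.3, -0.6, 0.1]
finger_gap: 85.4
grasp_force: 0.0
```

Call:
{"name": "shift_gripper", "arguments": {"plan": {"sx":[-0.1625,-0.1625,-0.1625,-0.1625,-0.1625,-0.1625,-0.1625,-0.1625],"sy":[-0.535,-0.535,-0.535,-0.535,-0.535,-0.535,-0.535,-0.535],"sz":[0,0,0,0,0.1,0.2,0.2,0.2],"drx":[0,0,0,0,0,0,0,0],"dry":[0,0,0,0,0,0,0,0],"drz":[0,0,0,0,0,0,0,0],"finger_gap":[85,85,85,85,85,85,85,85]}}}

```text
time: 11.3
ee_pos: [448.4, 241.2, 226.6]
tool_rot: [180.0, 0.0, -0.1]
wrist_force: [-0.4, -0.3, 0.6]
finger_gap: 85.0
grasp_force: 0.0
```

```bash
python3 -c 'from h import *
print(togo([448,241.3,153]))
snap("top",100,110,200,150,4,"p2")'
```

```text
(array([-0.4, -0.2, 73.6]), array([ 1.7998e+02,  1.0000e-02, -1.2000e-01]))
```

View pics/p2.png

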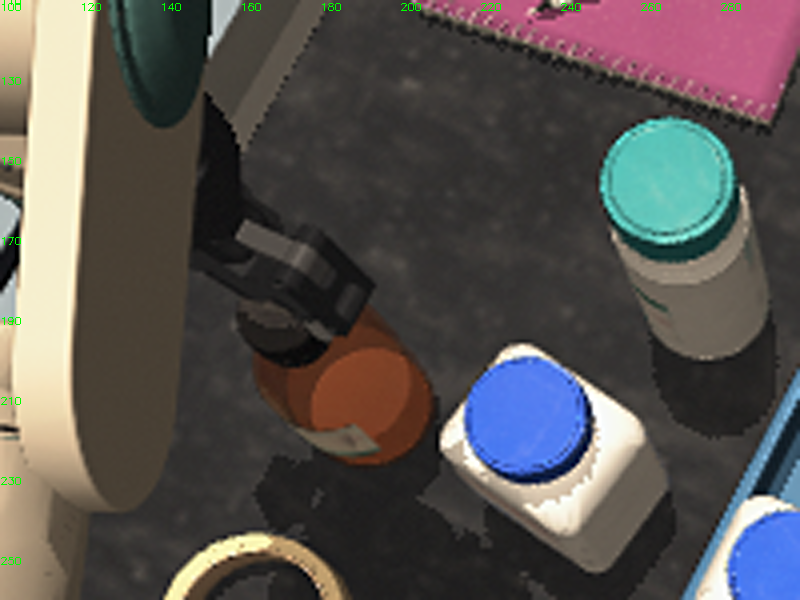

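The crop shows the gripper centred over the second amber's cap at about (171,190), clear of the powder bottle. Now to grip it.

In the tool's units: 73 mm / 400 = 0.1825, 62 mm / 400 = 0.155.

Call:
{"name": "shift_gripper", "arguments": {"plan": {"sx":[0,0,0,0,0,0,0,0],"sy":[0,0,0,0,0,0,0,0],"sz":[0.0875,0.155,0.1825,0.1825,0.1825,0.1825,0.1825,0.1825],"drx":[0,0,0,0,0,0,0,0],"dry":[0,0,0,0,0,0,0,0],"drz":[0,0,0,0,0,0,0,0],"finger_gap":[85,85,85,85,40,30,30,30]}}}

```text
time: 12.15
ee_pos: [448.9, 242.0, 154.4]
tool_rot: [-179.9, -0.2, -0.1]
wrist_force: [-0.9, 1.9, 5.8]
finger_gap: 36.7
grasp_force: 60.1
```

Call:
{"name": "shift_gripper", "arguments": {"plan": {"sx":[0,0,0,0,0],"sy":[0,0,0,0,0],"sz":[0,0,0,0,0],"drx":[0,0,0,0,0],"dry":[0,0,0,0,0],"drz":[0,0,0,0,0],"finger_gap":[30,30,30,30,30]}}}

```text
time: 12.65
ee_pos: [448.9, 242.0, 154.4]
tool_rot: [-179.9, -0.2, -0.1]
wrist_force: [1.0, 2.0, 5.6]
finger_gap: 37.0
grasp_force: 60.2
```

In the tool's units: -175 mm / 400 = -0.4375, -155 mm / 400 = -0.3875.

Call:
{"name": "shift_gripper", "arguments": {"plan": {"sx":[0,0,0,0,0,0,0],"sy":[0,0,0,0,0,0,0],"sz":[-0.025,-0.1,-0.2,-0.3,-0.3875,-0.4375,-0.4375],"drx":[0,0,0,0,0,0,0],"dry":[0,0,0,0,0,0,0],"drz":[0,0,0,0,0,0,0],"finger_gap":[30,30,30,30,30,30,30]}}}

```text
time: 13.35
ee_pos: [448.7, 241.5, 330.9]
tool_rot: [-179.9, -0.3, -0.1]
wrist_force: [0.6, -0.6, -4.7]
finger_gap: 37.1
grasp_force: 61.2
```

Call:
{"name": "shift_gripper", "arguments": {"plan": {"sx":[0,0,0,0,0,0,0,0],"sy":[0.0625,0.1625,0.2625,0.3625,0.4625,0.5625,0.6625,0.75],"sz":[0,0,0,0,0,0,0,0],"drx":[0,0,0,0,0,0,0,0],"dry":[0,0,0,0,0,0,0,0],"drz":[0,0,0,0,0,0,0,0],"finger_gap":[30,30,30,30,30,30,30,30]}}}

```text
time: 14.15
ee_pos: [446.8, -60.4, 325.5]
tool_rot: [-180.0, 0.2, -0.1]
wrist_force: [0.4, 0.8, -3.5]
finger_gap: 36.8
grasp_force: 61.5
```

Call:
{"name": "shift_gripper", "arguments": {"plan": {"sx":[0,0,0,0,-0.005,-0.01,-0.01,-0.01],"sy":[0.1,0.2,0.3,0.4,0.5,0.6,0.675,0.705],"sz":[0,0,0,0,0,0,0,0],"drx":[0,0,0,0,0,0,0,0],"dry":[0,0,0,0,0,0,0,0],"drz":[0,0,0,0,0,0,0,0],"finger_gap":[30,30,30,30,30,30,30,30]}}}

```text
time: 14.95
ee_pos: [442.2, -342.8, 324.5]
tool_rot: [-179.8, 0.3, -0.3]
wrist_force: [-0.2, 0.4, -3.8]
finger_gap: 36.9
grasp_force: 61.7
```

```bash
python3 -c 'from h import *
print(togo([444.6,-341,158.4]))'
```

```text
(array([  3.2,  -1.3, 166.1]), array([-179.84,    0.25,   -0.26]))
```

In the tool's units: 105 mm / 400 = 0.2625, 95 mm / 400 = 0.2375.

Call:
{"name": "shift_gripper", "arguments": {"plan": {"sx":[0.0025,0.0025,0.0025,0.0025,0.0025,0.0025],"sy":[0,0,0,0,0,0],"sz":[0.0625,0.15,0.2375,0.2625,0.2625,0.2625],"drx":[0,0,0,0,0,0],"dry":[0,0,0,0,0,0],"drz":[0,0,0,0,0,0],"finger_gap":[30,30,30,30,30,30]}}}

```text
time: 15.55
ee_pos: [444.8, -340.7, 224.5]
tool_rot: [179.9, -0.1, -0.1]
wrist_force: [0.1, -0.4, -3.7]
finger_gap: 36.6
grasp_force: 61.8
```

```bash
python3 -c 'from h import *
print(togo([444.6,-341,158.4]))'
```

```text
(array([-0.3,  0.2, 66.1]), array([ 1.7992e+02, -9.0000e-02, -8.0000e-02]))
```

In the tool's units: 65 mm / 400 = 0.1625, 64 mm / 400 = 0.16.

Call:
{"name": "shift_gripper", "arguments": {"plan": {"sx":[0,0,0,0,0,0,0,0],"sy":[0,0,0,0,0,0,0,0],"sz":[0.05,0.1,0.135,0.15,0.155,0.16,0.1625,0.1625],"drx":[0,0,0,0,0,0,0,0],"dry":[0,0,0,0,0,0,0,0],"drz":[0,0,0,0,0,0,0,0],"finger_gap":[30,30,30,30,30,30,30,30]}}}

```text
time: 16.35
ee_pos: [444.5, -340.8, 158.5]
tool_rot: [179.9, -0.1, -0.1]
wrist_force: [0.4, -0.5, -4.4]
finger_gap: 37.0
grasp_force: 61.8
```

In the tool's units: 1.5 mm / 400 = 0.0038, 1 mm / 400 = 0.0025.

Call:
{"name": "shift_gripper", "arguments": {"plan": {"sx":[0,0,0,0],"sy":[0,0,0,0],"sz":[0.0013,0.0025,0.0038,0.0038],"drx":[0,0,0,0],"dry":[0,0,0,0],"drz":[0,0,0,0],"finger_gap":[30,30,30,30]}}}

```text
time: 16.75
ee_pos: [445.0, -340.9, 158.4]
tool_rot: [179.9, -0.2, -0.1]
wrist_force: [-0.1, 2.1, 5.9]
finger_gap: 36.7
grasp_force: 62.9
```

In the tool's units: -150 mm / 400 = -0.375, -110 mm / 400 = -0.275.

Call:
{"name": "shift_gripper", "arguments": {"plan": {"sx":[0,0,0,0,0,0,0,0],"sy":[0,0,0,0,0,0,0,0],"sz":[0,0,0,0,-0.05,-0.15,-0.275,-0.375],"drx":[0,0,0,0,0,0,0,0],"dry":[0,0,0,0,0,0,0,0],"drz":[0,0,0,0,0,0,0,0],"finger_gap":[60,60,60,60,85,85,85,85]}}}

```text
time: 17.55
ee_pos: [444.2, -340.6, 309.1]
tool_rot: [179.9, -0.1, -0.1]
wrist_force: [0.7, -0.9, 0.5]
finger_gap: 85.0
grasp_force: 0.0
```

Call:
{"name": "shift_gripper", "arguments": {"plan": {"sx":[0.26,0.26,0.26,0.26,0.26,0.26,0.26,0.26],"sy":[-0.885,-0.885,-0.885,-0.885,-0.885,-0.885,-0.885,-0.885],"sz":[0,0,0,0,0,0,0,0],"drx":[0,0,0,0,0,0,0,0],"dry":[0,0,0,0,0,0,0,0],"drz":[0,0,0,0,0,0,0,0],"finger_gap":[85,85,85,85,85,85,85,85]}}}

```text
time: 18.35
ee_pos: [549.3, 17.2, 306.0]
tool_rot: [-180.0, 0.0, 0.1]
wrist_force: [0.5, -0.5, 1.0]
finger_gap: 85.0
grasp_force: 0.0
```

Call:
{"name": "shift_gripper", "arguments": {"plan": {"sx":[0.07,0.07,0.07,0.07,0.07,0.07],"sy":[-0.2375,-0.2375,-0.2375,-0.2375,-0.2375,-0.2375],"sz":[0,0,0,0.1,0.15,0.15],"drx":[0,0,0,0,0,0],"dry":[0,0,0,0,0,0],"drz":[0,0,0,0,0,0],"finger_gap":[85,85,85,85,85,85]}}}

```text
time: 18.95
ee_pos: [575.7, 107.8, 242.3]
tool_rot: [179.9, 0.4, -0.1]
wrist_force: [0.4, 0.4, -0.5]
finger_gap: 85.1
grasp_force: 0.0
```

```bash
python3 -c 'from h import *
print(togo([577.3,108.2,172]))
snap("top",220,100,280,210,2,"p3")'
```

```text
(array([ 2.1, -0.5, 70.3]), array([ 1.7993e+02,  4.0000e-01, -1.1000e-01]))
```

View pics/p3.png

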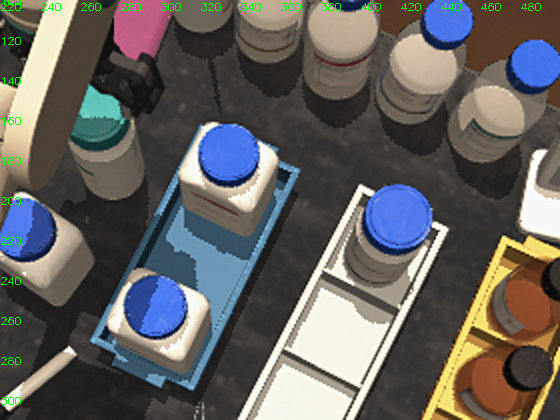

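The crop shows both stored powder bottles and the far amber standing as before, with the gripper above the jar's lid at about (268,158). Gripping the jar.

In the tool's units: 68 mm / 400 = 0.17, 55 mm / 400 = 0.1375.

Call:
{"name": "shift_gripper", "arguments": {"plan": {"sx":[0.002,0.002,0.002,0.002,0.002,0.002,0.002,0.002],"sy":[-0.0013,-0.0013,-0.0013,-0.0013,-0.0013,-0.0013,-0.0013,-0.0013],"sz":[0.075,0.1375,0.17,0.17,0.17,0.17,0.17,0.17],"drx":[0,0,0,0,0,0,0,0],"dry":[0,0,0,0,0,0,0,0],"drz":[0,0,0,0,0,0,0,0],"finger_gap":[85,85,85,85,60,50,50,50]}}}

```text
time: 19.8
ee_pos: [579.2, 108.7, 181.4]
tool_rot: [-180.0, -0.3, -0.1]
wrist_force: [0.9, -1.2, 6.3]
finger_gap: 58.5
grasp_force: 64.9
```

Call:
{"name": "shift_gripper", "arguments": {"plan": {"sx":[0,0,0],"sy":[0,0,0],"sz":[0,0,0],"drx":[0,0,0],"dry":[0,0,0],"drz":[0,0,0],"finger_gap":[50,50,50]}}}

```text
time: 20.1
ee_pos: [579.2, 108.7, 181.5]
tool_rot: [-180.0, -0.3, -0.1]
wrist_force: [0.5, -0.5, 6.6]
finger_gap: 58.7
grasp_force: 64.9
```

The grip is 8 mm higher than meant, so I'll regrip deeper.

In the tool's units: 8 mm / 400 = 0.02, 4 mm / 400 = 0.01.

Call:
{"name": "shift_gripper", "arguments": {"plan": {"sx":[0,0,0,-0.0025,-0.0038,-0.0038,-0.0038,-0.0038],"sy":[0,0,0,0,0,0,0,0],"sz":[0,0,0,0.01,0.02,0.02,0.02,0.02],"drx":[0,0,0,0,0,0,0,0],"dry":[0,0,0,0,0,0,0,0],"drz":[0,0,0,0,0,0,0,0],"finger_gap":[85,85,85,85,85,85,50,50]}}}

```text
time: 20.9
ee_pos: [576.6, 108.7, 170.9]
tool_rot: [-180.0, -0.1, -0.1]
wrist_force: [1.5, 0.3, 5.6]
finger_gap: 59.2
grasp_force: 65.1
```

Call:
{"name": "shift_gripper", "arguments": {"plan": {"sx":[0,0,0,0],"sy":[0,0,0,0],"sz":[0,0,0,0],"drx":[0,0,0,0],"dry":[0,0,0,0],"drz":[0,0,0,0],"finger_gap":[50,50,50,50]}}}

```text
time: 21.3
ee_pos: [576.8, 108.7, 171.0]
tool_rot: [-180.0, -0.1, -0.1]
wrist_force: [2.7, 0.2, 6.3]
finger_gap: 59.3
grasp_force: 65.6
```

In the tool's units: -165 mm / 400 = -0.4125, -155 mm / 400 = -0.3875.

Call:
{"name": "shift_gripper", "arguments": {"plan": {"sx":[0,0,0,0,0,0,0],"sy":[0,0,0,0,0,0,0],"sz":[-0.025,-0.1,-0.2,-0.3,-0.3875,-0.4125,-0.4125],"drx":[0,0,0,0,0,0,0],"dry":[0,0,0,0,0,0,0],"drz":[0,0,0,0,0,0,0],"finger_gap":[50,50,50,50,50,50,50]}}}

```text
time: 22.0
ee_pos: [576.5, 108.8, 335.7]
tool_rot: [-180.0, -0.1, -0.1]
wrist_force: [0.5, 0.1, -3.9]
finger_gap: 59.1
grasp_force: 65.9
```

Call:
{"name": "shift_gripper", "arguments": {"plan": {"sx":[-0.035,-0.08,-0.13,-0.18,-0.23,-0.28,-0.33,-0.3675],"sy":[0.0675,0.1575,0.255,0.3525,0.45,0.5475,0.645,0.72],"sz":[0,0,0,0,0,0,0,0],"drx":[0,0,0,0,0,0,0,0],"dry":[0,0,0,0,0,0,0,0],"drz":[0,0,0,0,0,0,0,0],"finger_gap":[50,50,50,50,50,50,50,50]}}}

```text
time: 22.8
ee_pos: [427.0, -180.6, 331.9]
tool_rot: [-179.9, 0.3, -0.2]
wrist_force: [0.7, -0.2, -2.3]
finger_gap: 59.2
grasp_force: 66.1
```

Call:
{"name": "shift_gripper", "arguments": {"plan": {"sx":[0,0,0,0,0,0,0],"sy":[0,0,0,0,0,0,0],"sz":[0.025,0.1,0.1875,0.225,0.225,0.225,0.225],"drx":[0,0,0,0,0,0,0],"dry":[0,0,0,0,0,0,0],"drz":[0,0,0,0,0,0,0],"finger_gap":[50,50,50,50,50,50,50]}}}

```text
time: 23.5
ee_pos: [429.5, -179.1, 247.0]
tool_rot: [179.9, -0.1, -0.1]
wrist_force: [-0.1, 0.1, -2.0]
finger_gap: 59.4
grasp_force: 66.5
```

```bash
python3 -c 'from h import *
print(togo([429.3,-179.2,175]))'
```

```text
(array([-0.4, -0. , 72. ]), array([ 1.7992e+02, -1.5000e-01, -8.0000e-02]))
```

In the tool's units: 70 mm / 400 = 0.175, 68 mm / 400 = 0.17.

Call:
{"name": "shift_gripper", "arguments": {"plan": {"sx":[0,0,0,0,0,0,0,0],"sy":[0,0,0,0,0,0,0,0],"sz":[0.05,0.1125,0.15,0.165,0.17,0.175,0.175,0.175],"drx":[0,0,0,0,0,0,0,0],"dry":[0,0,0,0,0,0,0,0],"drz":[0,0,0,0,0,0,0,0],"finger_gap":[50,50,50,50,50,50,50,50]}}}

```text
time: 24.3
ee_pos: [429.2, -179.2, 176.1]
tool_rot: [180.0, -0.1, -0.1]
wrist_force: [-1.0, -0.0, -2.1]
finger_gap: 59.4
grasp_force: 66.5
```

Call:
{"name": "shift_gripper", "arguments": {"plan": {"sx":[0,0,0,0],"sy":[0,0,0,0],"sz":[0.0013,0.0025,0.0038,0.0038],"drx":[0,0,0,0],"dry":[0,0,0,0],"drz":[0,0,0,0],"finger_gap":[50,50,50,50]}}}

```text
time: 24.7
ee_pos: [429.3, -179.3, 175.0]
tool_rot: [179.9, -0.1, -0.1]
wrist_force: [-1.0, 0.0, 5.6]
finger_gap: 59.3
grasp_force: 67.3
```

Call:
{"name": "shift_gripper", "arguments": {"plan": {"sx":[0,0,0],"sy":[0,0,0],"sz":[0.001,0.002,0.002],"drx":[0,0,0],"dry":[0,0,0],"drz":[0,0,0],"finger_gap":[50,50,50]}}}

```text
time: 25.0
ee_pos: [429.6, -179.3, 175.0]
tool_rot: [179.9, -0.2, -0.1]
wrist_force: [-1.1, 1.5, 9.9]
finger_gap: 59.2
grasp_force: 67.8
```

In the tool's units: -90 mm / 400 = -0.225, -60 mm / 400 = -0.15.

Call:
{"name": "shift_gripper", "arguments": {"plan": {"sx":[0,0,0,0,0,0,0,0],"sy":[0,0,0,0,0,0,0,0],"sz":[0,0,0,0,-0.05,-0.15,-0.225,-0.225],"drx":[0,0,0,0,0,0,0,0],"dry":[0,0,0,0,0,0,0,0],"drz":[0,0,0,0,0,0,0,0],"finger_gap":[85,85,85,85,85,85,85,85]}}}

```text
time: 25.8
ee_pos: [430.1, -179.7, 267.8]
tool_rot: [179.8, -0.4, -0.1]
wrist_force: [-0.2, 0.1, -0.3]
finger_gap: 84.7
grasp_force: 0.0
```

Call:
{"name": "shift_gripper", "arguments": {"plan": {"sx":[0.0725,0.0725,0.0725,0.0725,0.0725,0.0725,0.0725,0.0725],"sy":[-0.7615,-0.7615,-0.7615,-0.7615,-0.7615,-0.7615,-0.7615,-0.7615],"sz":[0,0,0,0,0,0,0,0],"drx":[0,0,0,0,0,0,0,0],"dry":[0,0,0,0,0,0,0,0],"drz":[0.0444,0.0611,0.0611,0.0611,0.0611,0.0611,0.0611,0.0611],"finger_gap":[85,85,85,85,85,85,85,85]}}}

```text
time: 26.6
ee_pos: [458.0, 126.8, 262.0]
tool_rot: [180.0, 0.1, -10.9]
wrist_force: [-0.4, -1.4, 0.4]
finger_gap: 85.3
grasp_force: 0.0
```

Call:
{"name": "shift_gripper", "arguments": {"plan": {"sx":[0,0],"sy":[0,0],"sz":[0,0],"drx":[0,0],"dry":[0,0],"drz":[0,0],"finger_gap":[85,85]}}}

```text
time: 26.8
ee_pos: [458.4, 124.1, 262.8]
tool_rot: [180.0, 0.0, -11.2]
wrist_force: [0.7, -0.8, 0.1]
finger_gap: 85.3
grasp_force: 0.0
```

```bash
python3 - <<'E'
from h import *
print(togo([458,125.3,136]))
c=arm.capture("wrist");cv2.imwrite("pics/w2.png",c["pixels"][:,:,::-1]);np.savez("w2.npz",K=c["K"],R=c["R"],t=c["t"])
snap("top",260,150,260,220,3,"p4")
E
```

```text
(array([ -0.7,  -1.2, 126.8]), array([ 1.7997e+02,  1.0000e-02, -1.1220e+01]))
```

View pics/w2.png

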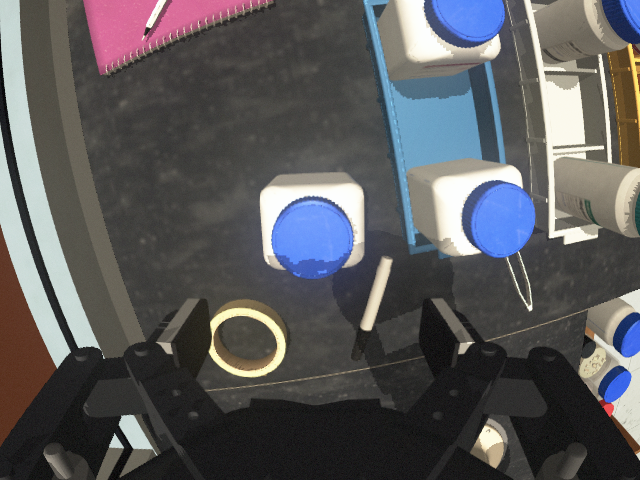

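View pics/p4.png

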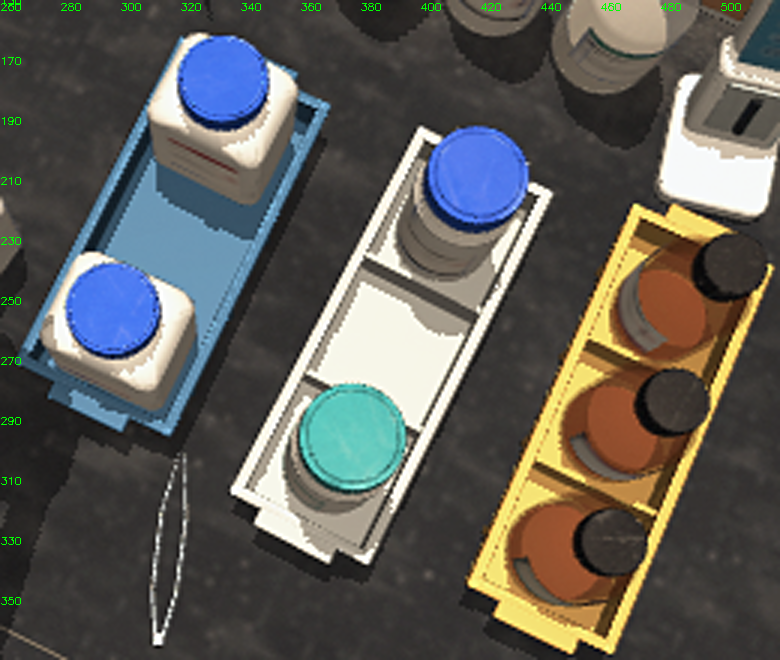

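The wrist view shows the powder's sides nearly parallel to the jaws: the shoulder's left edge runs (261,190)-(263,258) and the right (364,190)-(363,258), with the cap at (312,236). The top view shows the ambers and jar standing in their bays, with the stored bottles unmoved.

In the tool's units: 115 mm / 400 = 0.2875, 100 mm / 400 = 0.25.

```bash
python3 - <<'E'
from h import *
w=np.load("w2.npz");K=w["K"]
def f(p,z):
    d=(np.array(p)-K[:2,2])/K[0,0];r=np.hypot(*d);v=w["R"].T@np.r_[d/r*np.sin(r),np.cos(r)];o=-w["R"].T@w["t"];return (o+v*(z-o[2])/v[2])[:2]
for a,b in (((261,190),(263,258)),((364,190),(363,258)),((272,176),(353,174))):
    A,B=f(a,112),f(b,112);d=A-B;print(A.round(1),B.round(1),np.degrees(np.arctan2(d[1],d[0])).round(1))
print(f((313,231),146))
# tool-axes wanted
E
```

```text
[497.2 159.5] [443.7 170.4] -11.6
[481.8  82.3] [428.2  92. ] -10.3
[506.  148.9] [495.5  88.5] 80.1
[466.07635823 124.97135515]
```

Call:
{"name": "shift_gripper", "arguments": {"plan": {"sx":[0,0,0,0,0,0],"sy":[-0.003,-0.003,-0.003,-0.003,-0.003,-0.003],"sz":[0.0875,0.175,0.25,0.2875,0.2875,0.2875],"drx":[0,0,0,0,0,0],"dry":[0,0,0,0,0,0],"drz":[0,0,0,0,0,0],"finger_gap":[85,85,85,85,85,85]}}}

```text
time: 27.5
ee_pos: [459.0, 126.1, 148.8]
tool_rot: [-180.0, -0.0, -11.2]
wrist_force: [-0.1, 1.3, 0.1]
finger_gap: 84.9
grasp_force: 0.0
```

In the tool's units: 12 mm / 400 = 0.03, 11 mm / 400 = 0.0275.

Call:
{"name": "shift_gripper", "arguments": {"plan": {"sx":[0,0,0,0,0,0,0,0],"sy":[0.0013,0.0013,0.0013,0.0013,0.0013,0.0013,0.0013,0.0013],"sz":[0.015,0.0275,0.03,0.03,0.03,0.03,0.03,0.03],"drx":[0,0,0,0,0,0,0,0],"dry":[0,0,0,0,0,0,0,0],"drz":[0,0,0,0,0,0,0,0],"finger_gap":[85,85,85,60,45,45,45,45]}}}

```text
time: 28.3
ee_pos: [459.2, 126.1, 136.9]
tool_rot: [-180.0, -0.1, -11.1]
wrist_force: [1.6, -2.3, 6.2]
finger_gap: 54.8
grasp_force: 64.3
```

The rows are not in the units I measure in: shifts go in shares of 400 mm and turns go in shares of 180 degrees. I convert before sending: -160 mm / 400 = -0.4, -155 mm / 400 = -0.3875.

Call:
{"name": "shift_gripper", "arguments": {"plan": {"sx":[0,0,0,0,0,0,0,0],"sy":[0,0,0,0,0,0,0,0],"sz":[0,-0.025,-0.1,-0.2,-0.3,-0.3875,-0.4,-0.4],"drx":[0,0,0,0,0,0,0,0],"dry":[0,0,0,0,0,0,0,0],"drz":[0,0,0,0,0,0,0,0],"finger_gap":[45,45,45,45,45,45,45,45]}}}

```text
time: 29.1
ee_pos: [458.4, 126.3, 295.8]
tool_rot: [-180.0, -0.0, -11.1]
wrist_force: [-0.1, 0.2, -3.5]
finger_gap: 54.7
grasp_force: 64.5
```

Call:
{"name": "shift_gripper", "arguments": {"plan": {"sx":[0.0375,0.09,0.1425,0.19,0.2265,0.2265,0.2265],"sy":[0.055,0.13,0.205,0.2725,0.324,0.324,0.324],"sz":[0,0,0,0,0,0,0],"drx":[0,0,0,0,0,0,0],"dry":[0,0,0,0,0,0,0],"drz":[-0.0167,-0.0333,-0.05,-0.0617,-0.0617,-0.0617,-0.0617],"finger_gap":[45,45,45,45,45,45,45]}}}

```text
time: 29.8
ee_pos: [521.8, -18.4, 293.2]
tool_rot: [-179.9, 0.3, -0.1]
wrist_force: [-0.4, 1.2, -2.6]
finger_gap: 54.5
grasp_force: 64.7
```

Call:
{"name": "shift_gripper", "arguments": {"plan": {"sx":[0,0,0,0,0,0,0],"sy":[0,0,0,0,0,0,0],"sz":[0,0.075,0.15,0.2,0.2,0.2,0.2],"drx":[0,0,0,0,0,0,0],"dry":[0,0,0,0,0,0,0],"drz":[0,0,0,0,0,0,0],"finger_gap":[45,45,45,45,45,45,45]}}}

```text
time: 30.5
ee_pos: [523.0, -18.1, 217.9]
tool_rot: [180.0, -0.2, 0.0]
wrist_force: [-0.1, -0.8, -2.8]
finger_gap: 54.1
grasp_force: 64.8
```

```bash
python3 - <<'E'
from h import *
print(togo([523.2,-18.5,141]))
snap("top",240,150,160,120,5,"p5")
E
```

```text
(array([-0.1,  0.4, 76.9]), array([ 1.7998e+02, -1.7000e-01,  4.0000e-02]))
```

View pics/p5.png

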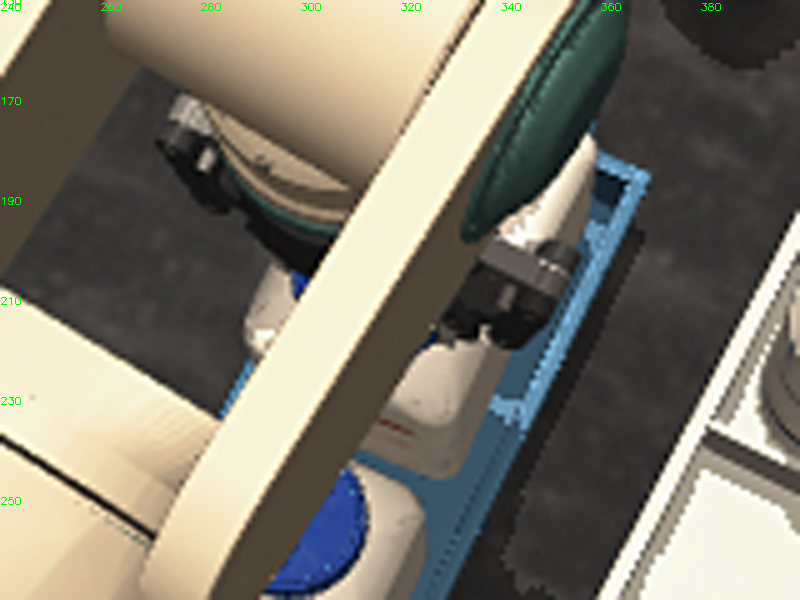

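The top view is mostly hidden by the arm. The visible right corner of the powder, at about (330,243), looks parallel to the tray. I'll check from the scene camera.

```bash
python3 -c 'from h import *
snap("scene",240,160,160,120,5,"p6")'
```

```text
(no output)
```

View pics/p6.png

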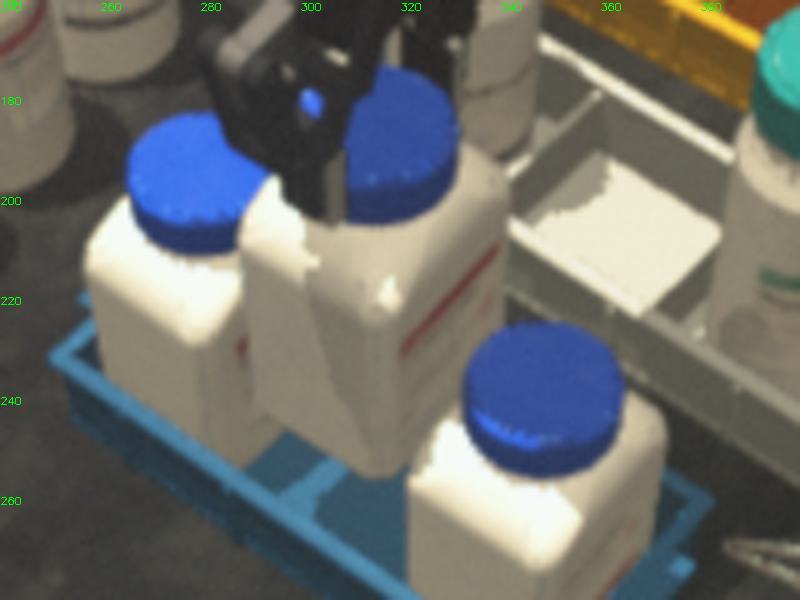

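```bash
python3 - <<'E'
from h import *
f=lambda u,v,z:atz("scene",(240+u/5,160+v/5),z).round(1)
print("held corners",f(378,477,81),f(258,402,81), "shoulder",f(382,320,197),f(245,235,197),f(508,175,197))
print("near btl shoulder",f(545,568,119),f(412,478,119),f(665,425,119))
print("far btl shoulder",f(195,338,119),f(88,260,119))
E
```

```text
held corners [494.2  17.5  81. ] [552.3  19.7  81. ] shoulder [482.9  27.4 197. ] [542.4  28.5 197. ] [489.2 -49.5 197. ]
near btl shoulder [408.7  29.8 119. ] [468.1  29.6 119. ] [411.2 -46.1 119. ]
far btl shoulder [570.4  31.6 119. ] [627.3  29.5 119. ]
```

The held bottle's underside is centred at x≈523 (the gap centre is 522.6), with its yaw about 1.5° high. I'll trim that and lower it.

In the tool's units: 72 mm / 400 = 0.18, 70 mm / 400 = 0.175, 1.2 degrees / 180 = 0.0067.

Call:
{"name": "shift_gripper", "arguments": {"plan": {"sx":[0,0,0,0,0,0,0,0],"sy":[0.0025,0.0025,0.0025,0.0025,0.0025,0.0025,0.0025,0.0025],"sz":[0,0.05,0.1,0.1375,0.1625,0.175,0.18,0.18],"drx":[0,0,0,0,0,0,0,0],"dry":[0,0,0,0,0,0,0,0],"drz":[0.0067,0.0067,0.0067,0.0067,0.0067,0.0067,0.0067,0.0067],"finger_gap":[45,45,45,45,45,45,45,45]}}}

```text
time: 31.4
ee_pos: [522.7, -19.5, 144.5]
tool_rot: [180.0, -0.0, -1.2]
wrist_force: [0.0, 0.8, -3.0]
finger_gap: 54.5
grasp_force: 64.8
```

Call:
{"name": "shift_gripper", "arguments": {"plan": {"sx":[0,0],"sy":[0,0],"sz":[0.0025,0.0025],"drx":[0,0],"dry":[0,0],"drz":[0,0],"finger_gap":[45,45]}}}

```text
time: 31.6
ee_pos: [522.7, -19.5, 143.5]
tool_rot: [180.0, -0.1, -1.2]
wrist_force: [-0.9, 0.1, -2.9]
finger_gap: 54.5
grasp_force: 64.8
```

In the tool's units: 2 mm / 400 = 0.005, 1.4 mm / 400 = 0.0035.

Call:
{"name": "shift_gripper", "arguments": {"plan": {"sx":[0,0,0,0],"sy":[0,0,0,0],"sz":[0.0018,0.0035,0.005,0.005],"drx":[0,0,0,0],"dry":[0,0,0,0],"drz":[0,0,0,0],"finger_gap":[45,45,45,45]}}}

```text
time: 32.0
ee_pos: [522.5, -19.4, 141.1]
tool_rot: [180.0, -0.0, -1.2]
wrist_force: [0.7, 0.4, -2.9]
finger_gap: 54.8
grasp_force: 64.8
```

Call:
{"name": "shift_gripper", "arguments": {"plan": {"sx":[0,0,0],"sy":[0,0,0],"sz":[0.0013,0.0025,0.0025],"drx":[0,0,0],"dry":[0,0,0],"drz":[0,0,0],"finger_gap":[45,45,45]}}}

```text
time: 32.3
ee_pos: [522.9, -19.5, 141.0]
tool_rot: [180.0, -0.1, -1.2]
wrist_force: [-1.2, -0.2, 5.2]
finger_gap: 54.7
grasp_force: 65.6
```

In the tool's units: -150 mm / 400 = -0.375, -110 mm / 400 = -0.275.

Call:
{"name": "shift_gripper", "arguments": {"plan": {"sx":[0,0,0,0,0,0,0,0],"sy":[0,0,0,0,0,0,0,0],"sz":[0,0,0,0,-0.05,-0.15,-0.275,-0.375],"drx":[0,0,0,0,0,0,0,0],"dry":[0,0,0,0,0,0,0,0],"drz":[0,0,0,0,0,0,0,0],"finger_gap":[80,80,80,80,80,80,80,80]}}}

```text
time: 33.1
ee_pos: [522.4, -19.4, 292.7]
tool_rot: [180.0, -0.1, -1.2]
wrist_force: [1.0, -0.4, 0.0]
finger_gap: 79.9
grasp_force: 0.0
```

Call:
{"name": "shift_gripper", "arguments": {"plan": {"sx":[-0.15,-0.15,-0.15,-0.15,-0.15,-0.15,-0.15],"sy":[-0.5,-0.5,-0.5,-0.5,-0.5,-0.5,-0.5],"sz":[0,0,0,0,0,0,0],"drx":[0,0,0,0,0,0,0],"dry":[0,0,0,0,0,0,0],"drz":[0,0,0,0,0,0,0],"finger_gap":[80,80,80,80,80,80,80]}}}

```text
time: 33.8
ee_pos: [467.0, 181.0, 289.8]
tool_rot: [180.0, 0.0, -1.2]
wrist_force: [0.1, -1.0, 0.3]
finger_gap: 80.2
grasp_force: 0.0
```

```bash
python3 -c 'from h import *
snap("top",250,140,270,225,3,"f1"); print(arm.observe()["qd"].round(1))'
```

```text
[-0.8 -0.  -0.   0.1 -0.   0.2]
```

View pics/f1.png

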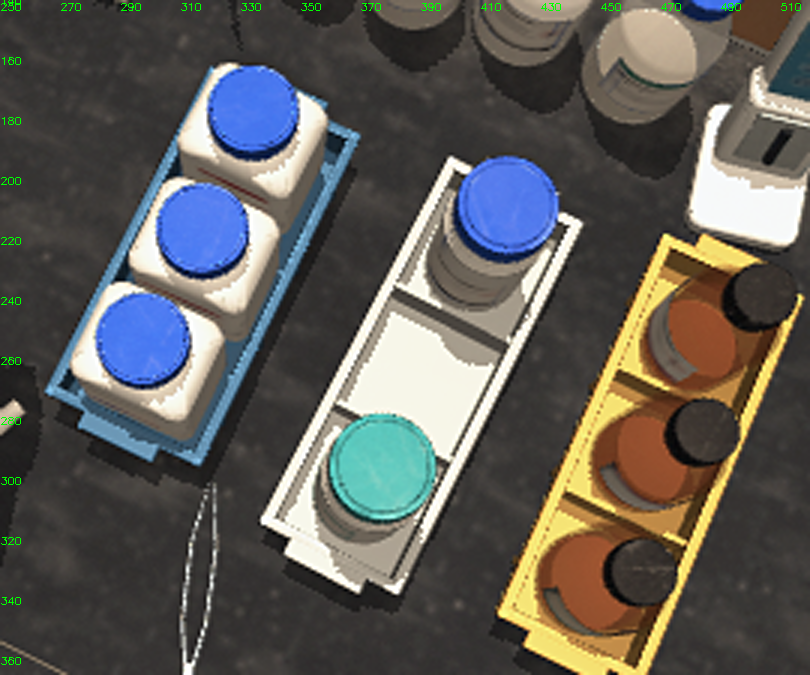

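The final view shows the powder square in the gap, with its cap at (318,216). The jar is in the grey near bay at (377,296) and the ambers in the yellow end bays at (503,238) and (464,330). The stored bottles are unmoved, so I'm handing in.

```bash
python3 -c 'from h import *
print(arm.close_job())'
```

```text
the job is handed in; nothing more can be done
None
```

All four containers stand upright and fully down in their trays (brown bottles in the yellow end bays, jar in the grey near bay, powder bottle in the blue gap), the stored bottles look unmoved in the final top view, and I handed the job in at about 34 s.

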